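Switch on and tare the bench scale

ROBOT

A 7-joint arm with a two-finger parallel gripper is mounted at the origin on the work surface. World frame = base frame: x ahead of the robot, y to its left, z up, the work surface at z = 0. Lengths are in m, angles in rad, forces in N, time in s.
With the tool pointing down it reaches from about 0.4 to 0.9 m from the base axis. Payload 5.5 kg.
Tool frame: the origin (TCP) lies midway between the tips of the shut fingers; the grasp point (between the pads) lies 19 mm behind it (hold_point_z is the distance from the TCP to the grasp point, in m); z points along the fingers, y is the direction in which the jaws open and shut (so a half turn about z gives the same grasp; the last joint's range is limited). The gripper opens to 85 mm and grips with 20 to 120 N. Pads are 22 mm wide; open, the fingers measure 114 mm over their backs; the gripper's body (76 mm by 85 mm) begins 54 mm behind the grasp point. The pads swing forward as they close: fully open they stand 13 mm farther back than shut.
Start: joints at [1.409, 0.501, -0.427, 1.55, 0.221, 1.138, -0.21], TCP at [0.268, -0.592, 0.231] pointing down, gripper open.
Joint ranges: [-2.88, 2.88], [-0.31, 2.03], [-1.54, 1.56], [0.2, 2.42], [-1.41, 4.55], [0.19, 2.02], [-2.57, 2.57]. Speed limits (rad/s): [2.57, 2.57, 3.14, 3.14, 3.14, 3.14, 3.14].

INTERFACE

Orientations are given as a rotation vector (axis times angle).
In Python, from cell import get_state, get_image, camera_params, sign_off, hold_point_z gives the robot as it stands.
- The arm moves only by the shell command python3 -m handwheel 'ROWS'. ROWS is a JSON object of lists of equal length, an entry for each row: "hand": the finger opening in cm, from 0 to 8.54; "offset": the shift along the tool's x, y, z in cm, a list of three; "yaw": the turn about the tool's z in degrees. In form: {"hand": [hand, ...], "offset": [[tx, ty, tz], ...], "yaw": [yaw, ...]}. A call has 1 to 10 rows; each row shifts and turns the commanded pose from where the row before left it, along the tool's axes as they then stand; what a row does not reach is not made up. A row lasts 1/8 s, in which the tool goes at most 62.5 mm and 10.7 degrees, less where a joint would pass 70% of its speed; a pose out of reach is approached as far as the arm can. A call is refused whole if a number of a shift passes 6.25 or a number of a turn 10.7, either way. A call with a gripper value outside its range is refused whole. The fingers move at their own pace and stop on an object; the grip force is fixed at half the most. Time passes only in rows, so rows that do not move let the fingers close. It gives the time, the measured TCP pose, the force and the opening at its end, in the units of the state.
- get_state(): the state, without advancing time (a new reading comes with each control period).
- get_image(name): name is "scene" or "top"; returns the picture (420x560x3 uint8, blue, green, red); there is no depth.
- camera_params(name): a dict with "fx", "fy", "cx", "cy" (pixels), "rvec" (rotation vector, rad) and "tvec" (3), from world to camera coordinates, as OpenCV has them. Camera axes: x right, y down, z forward; pixel columns grow to the right and rows downward; lengths in m; the calibration is good to about 2 mm. A picture is of the moment at which its call begins. camera_params takes no time and is no camera call.
- sign_off(): hands the job in, once; it reports no verdict.
The state is a dict: "time": time; "joints": joint angles; "qd": joint speeds; "tau": joint torques, N m; "tool_pos": TCP position; "orientation": TCP orientation; "ft_force": force on the tool from outside, world axes, zero at the start; "moment": the same for the moment, N m; "opening": finger opening in m.
Only numpy, scipy, OpenCV 4.12 (cv2) and the standard library are available. Lean on these libraries where they do the work, as an engineer would, in place of code of your own. Each camera call takes 0.05 s, during which the arm holds its last target. There are 200 camera calls.

TASK

Get the bench scale ready to weigh into the tub on its pan, by pressing its controls with closed fingertips: first press down the raised end of the power rocker until it has tipped fully over, then press the square key fully home so that it stays down, then press the long bar key fully down, hold it there for about a second and let it come back up. Do not press the round key, and leave the tub, jar, bottle and brush standing where they are; nothing is picked up.

Things in the scene. Friction and masses are not known exactly. Their poses are not given: they have to be found in the camera images.
- scale: White scale fixed on the bench, 320 (x) by 300 mm (y), deck 50 mm high. Origin under its centre, at the bench; +x away from the robot (within 20 degrees), +y left. Four black modules (74 by 62 by 4 mm) stand in a row along y, 70 mm apart, 110 mm to the -x side, in any order: rocker, square, round and bar key, all white. Steel pan 190 by 220 mm, top 76 mm high, centre 60 mm to the +x side.
- rocker_press (a point): Where to press straight down: on top of the raised (-x, near) half of the V-shaped power rocker, mid-width, 20 mm from its pivot. Rocker 56 mm long (scale's x), 32 mm wide; pivot along the scale's y, 68 mm above the bench. Moves with the rocker: starts about 8 mm above pivot height; fully tipped, this half is level and the point is at pivot height.
- rocker (a joint): Tilt of the power rocker, rad: 0 is off (near end raised), 0.40 is fully tipped over, on (far end raised). Friction only: about 3 N at the press point moves it and it stays where it is left.
- square_top (a point): Centre of the top of the square key, 34 by 34 mm, top 67 mm above the bench when up and 59 mm when fully home. Moves with the key.
- square (a joint): How far the square key is pressed, m: 0 up, 0.008 fully home. Held by friction (about 3 N), no spring: stays where it is left.
- bar_top (a point): Centre of the top of the long bar key, 52 mm along the scale's y by 18 mm, top 67 mm above the bench when up, 59 mm when fully down. Moves with the key.
- bar (a joint): How far the bar key is pressed, m: 0 up, 0.008 fully down. Sprung: starts to move at about 1.5 N, fully down at about 5 N, comes back up by itself.
- round_top (a point): Centre of the top of the round key, 36 mm diameter, top 67 mm above the bench. Not to be pressed.
- round (a joint): How far the round key is pressed, m: 0 up, 0.008 down; sprung like the bar key.
- tub: Open white plastic tub standing loose on the pan, 84 mm across the rim, 60 mm high; origin at the centre of its underside.
- jar: White jar, 68 mm diameter, 70 mm high, loose on the bench to the left (+y) of the scale; origin at the centre of its underside.
- bottle: Green bottle, 60 mm diameter, 150 mm high, loose on the bench to the right (-y) of the scale; origin at the centre of its underside.
- brush: Brush 200 mm long lying loose on the bench to the left of the jar; origin near its middle, at the bench.
Things that resemble listed ones, but are neither listed nor needed, are in the scene too. Of the things like the brush, leave any that is green or turquoise; of the rest the smaller one is meant.

How it is judged:
On the way, in this order (a step that is already met when the one before it is completed fails the run):
1. the rocker is tipped fully over (value of joint rocker above 0.34 rad), for 0.2 s.
2. the square key is pressed home (value of joint square above 0.006 m), for 0.2 s.
3. the bar key is held fully down (value of joint bar above 0.006 m), for 0.6 s.
At the end, for the whole second after the job is handed in: The rocker is tipped over (joint above 0.34 rad of 0.40), the square key is home (over 6 of its 8 mm), the bar key is back up after having been held down at least 6 mm for 0.6 s, the round key is up, and the tub is still on the pan, everything at rest (value of joint rocker above 0.34 rad and value of joint square above 0.006 m and value of joint each of bar, round below 0.0015 m and z of tub in the frame of scale above 0.07 m and linear speed of each of tub, jar, bottle, brush below 0.02 m/s); the robot touches nothing.
It fails at once if the square key is pressed before the rocker is on (value of joint square above 0.003 m and value of joint rocker below 0.3 rad).
It fails at once if the bar key is pressed before the square key is home (value of joint bar above 0.003 m and value of joint square below 0.005 m).
It fails at once if the round key is pressed (value of joint round above 0.003 m).
It fails at once if a bystander is shifted, lifted or knocked over (more than 20 mm) (distance of any of tub, jar, bottle, brush from where it was at the start of the episode above 0.02 m).
It fails at once if a bystander is tipped (angle between any of tub, jar, bottle's own z axis and vertical above 0.35 rad).
It also fails if it takes over 45 s, if anything falls off the work surface, if the arm or the gripper's body presses on something with over 40 N, if the wrist force passes 120 N, or if a joint passes its speed limit or range.

## Working session

There is one attempt and no reset: what is moved stays moved. The work goes in short steps, Python scripts to look and compute and a shell command to move; the robot and the scene stay as the last step left them, time stands still between calls to the robot, and variables do not carry over. Pictures are saved under pics/ and viewed, about 8 in all and at most 12, crops included, and the job is handed in when it is done.

```bash
mkdir -p pics; python3 - <<'E'
from cell import *
import cv2
for n in("scene","top"):
    cv2.imwrite(f"pics/{n}0.png",get_image(n)); print(n,camera_params(n))
s=get_state(); print({k:s[k] for k in("time","tool_pos","orientation","opening","ft_force")})
E
```

```text
scene {'fx': 474.3410880722357, 'fy': 474.3410880722357, 'cx': 281.6625297266351, 'cy': 209.8367257248065, 'rvec': array([ 0.72991715,  2.53267862, -1.26254142]), 'tvec': array([ 0.38325149, -0.16371215,  1.53247454])}
top {'fx': 417.58408078476293, 'fy': 417.58408078476293, 'cx': 287.50379885444465, 'cy': 205.75114733113278, 'rvec': array([ 2.18684003, -2.18290172,  0.09400578]), 'tvec': array([0.12478632, 0.52974725, 1.22506371])}
{'time': 0.1, 'tool_pos': array([ 0.2676129 , -0.59166175,  0.23033962]), 'orientation': array([-3.06924922e+00, -6.61982637e-01,  4.50047860e-04]), 'opening': 0.08551512441318834, 'ft_force': array([ 0.58327066,  0.24857867, -0.42012869])}
```

View pics/top0.png

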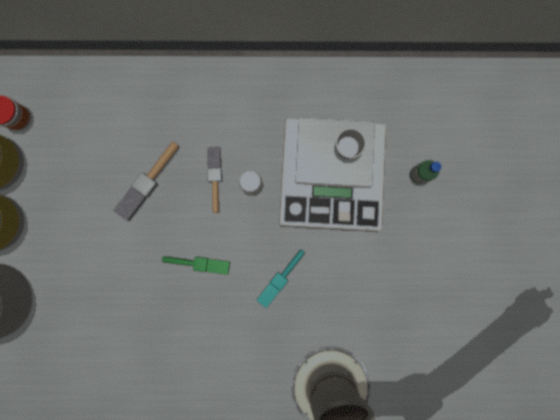

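View pics/scene0.png

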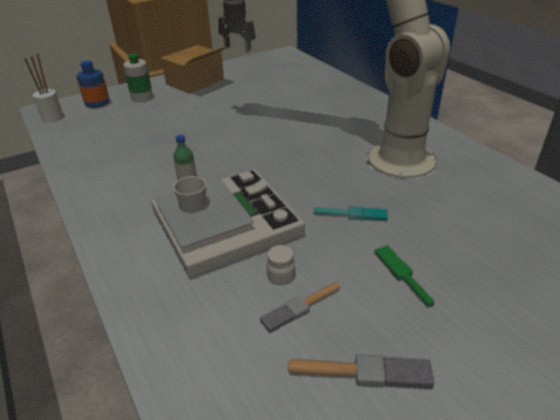

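Top view, modules left to right (+y to −y): round ≈(295,209), bar ≈(320,210), rocker ≈(343,212), square ≈(368,213). The jar is at (250,182), the bottle at (427,172) and the tub at (348,147). Next I'll zoom in on the modules.

```bash
cat > h.py <<'E'
import numpy as np, cv2
from cell import *
def world(n,uv,z):
    p=camera_params(n);R=cv2.Rodrigues(p["rvec"])[0];t=np.array(p["tvec"])
    d=R.T@np.array([(uv[0]-p["cx"])/p["fx"],(uv[1]-p["cy"])/p["fy"],1]);c=-R.T@t
    return c+d*(z-c[2])/d[2]
def pix(n,P):
    p=camera_params(n)
    K=np.array([[p["fx"],0,p["cx"]],[0,p["fy"],p["cy"]],[0,0,1]])
    return cv2.projectPoints(np.array(P,float).reshape(-1,1,3),p["rvec"],np.array(p["tvec"]),K,None)[0][:,0]
E
python3 - <<'E'
from h import *
im=cv2.imread("pics/top0.png")[110:240,272:394]
im=cv2.convertScaleAbs(im,alpha=1.3)
b=cv2.resize(im,None,fx=5,fy=4.6,interpolation=cv2.INTER_CUBIC)
b=cv2.resize(im,None,fx=4.6,fy=4.6,interpolation=cv2.INTER_CUBIC)
cv2.imwrite("pics/crop1.png",b)
E
```

```text
(no output)
```

View pics/crop1.png

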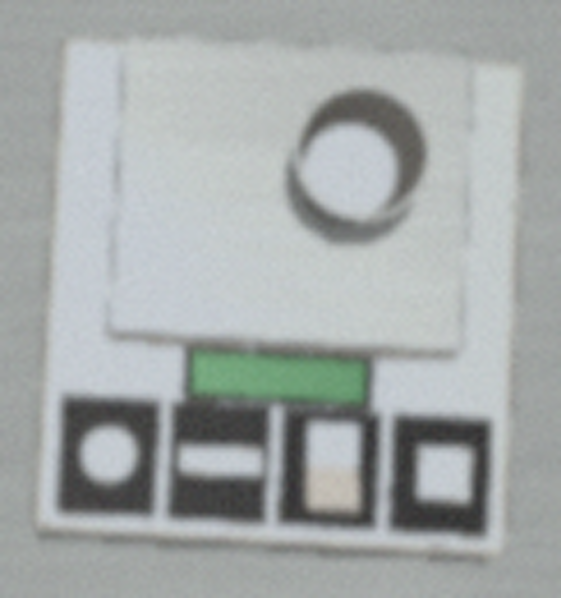

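```bash
cat >> h.py <<'E'
from scipy.optimize import least_squares
def S(q,l):
    c,s=np.cos(q[2]),np.sin(q[2]);l=np.atleast_2d(l)
    return np.c_[q[0]+c*l[:,0]-s*l[:,1],q[1]+s*l[:,0]+c*l[:,1],l[:,2]]
E
python3 - <<'E'
from h import *
cr=np.array([[108,453],[220,461],[444,474],[109,456],[220,463],[329,469],[440,476],[66,40],[523,65],[38,533],[500,550]],float)
uv=np.array([272,110])+(cr+.5)/4.6-.5
ys=[.105,.035,-.035,-.105]
L=[[-.11,ys[0],.067],[-.11,ys[1],.067],[-.11,ys[3],.067]]+[[-.11,y,.054] for y in ys]+[[.16,.15,.05],[.16,-.15,.05],[-.16,.15,.05],[-.16,-.15,.05]]
f=lambda q:(pix("top",S(q,L))-uv).ravel()
r=least_squares(f,[.5,-.05,0],loss="soft_l1");q=r.x
print(q,np.round(f(q).reshape(-1,2),2).tolist())
np.save("q.npy",q)
print("rocker",S(q,[-.13,-.035,.076]),"pivot",S(q,[-.11,-.035,.068]),"square",S(q,[-.11,-.105,.067]),"bar",S(q,[-.11,.035,.067]))
# overlay in scene to check independently
im=cv2.resize(get_image("scene"),None,fx=4,fy=4,interpolation=cv2.INTER_CUBIC)
for p in pix("scene",S(q,[[-.11,.105,.067],[-.11,.035,.067],[-.13,-.035,.076],[-.11,-.105,.067],[-.16,.15,.05],[-.16,-.15,.05],[.16,.15,.05],[.16,-.15,.05]])): cv2.circle(im,tuple(int(v) for v in p*4+1.5),4,(0,0,255),1)
cv2.imwrite("pics/sc1.png",im[600:1100,580:1280])
s=get_state();R=cv2.Rodrigues(s["orientation"])[0]
print("tool",s["tool_pos"],"R",R.round(4).tolist())
E
```

```text
[ 0.62196925 -0.00684657 -0.05414189] [[0.13, 0.47], [0.13, 0.1], [0.11, 0.0], [-0.21, 0.14], [-0.25, -0.03], [0.14, 0.02], [0.09, -0.15], [-1.13, -1.01], [0.63, -0.7], [-1.23, -0.2], [1.54, 1.88]]
rocker [[ 0.49026571 -0.03476028  0.076     ]] pivot [[ 0.5102364  -0.03584259  0.068     ]] square [[ 0.50644832 -0.10574002  0.067     ]] bar [[0.51402448 0.03405484 0.067     ]]
tool [ 0.26765719 -0.59174632  0.23047742] R [[0.9111, 0.4122, -0.0006], [0.4122, -0.9111, 0.0015], [0.0001, -0.0016, -1.0]]
```

View pics/sc1.png

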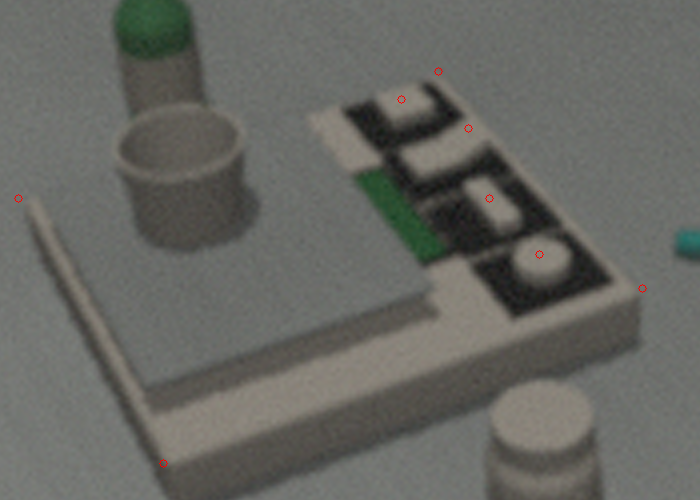

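The scene overlay agrees to about 1 px (~3 mm), well inside the key sizes. Next I close the fingers and align the yaw with the scale, then move over the rocker.

```bash
python3 -m handwheel '{"hand":[0,0,0,0],"offset":[[0,0,0],[0,0,0],[0,0,0],[0,0,0]],"yaw":[9.15,9.15,9.15,0]}'; python3 -m handwheel '{"hand":[0,0,0,0,0,0,0,0,0,0],"offset":[[1.92,-5.68,0],[1.92,-5.68,0],[1.92,-5.68,0],[1.92,-5.68,0],[1.92,-5.68,0],[1.92,-5.68,0],[1.92,-5.68,0],[1.92,-5.68,0],[1.92,-5.68,0],[1.92,-5.68,0]],"yaw":[0,0,0,0,0,0,0,0,0,0]}'
cat > d.py <<'E'
from h import *
import sys
q=np.load("q.npy");s=get_state();R=cv2.Rodrigues(s["orientation"])[0]
print(s["time"],s["tool_pos"].round(4),"F",s["ft_force"].round(2),"open",round(s["opening"],4),"yaw err deg",np.degrees(q[2]-np.arctan2(R[1,0],R[0,0])).round(2))
for n,l in dict(rocker=[-.13,-.035,.076],square=[-.11,-.105,.067],bar=[-.11,.035,.067]).items(): print(n,(R.T@(S(q,l)[0]-s["tool_pos"])*100).round(2))
E
python3 d.py
```

```text
time: 0.65
tool_pos: [0.2679, -0.592, 0.231]
orientation: [-3.14, 0.083, 0.001]
ft_force: [1.0, 0.8, -0.3]
opening: 0.0121
time: 1.9
tool_pos: [0.491, -0.0339, 0.2316]
orientation: [3.14, -0.08, 0.001]
ft_force: [0.1, -0.9, -0.6]
opening: -0.0001
1.9 [ 0.491  -0.0339  0.2316] F [ 0.07 -0.92 -0.63] open -0.0001 yaw err deg -0.19
rocker [-0.08  0.08 15.56]
square [ 1.9   7.09 16.47]
bar [ 1.94 -6.91 16.46]
```

```bash
python3 -m handwheel '{"hand":[0,0,0,0],"offset":[[-0.08,0.08,5],[0,0,5],[0,0,3.6],[0,0,0]],"yaw":[0,0,0,0]}'
python3 d.py; python3 - <<'E'
from h import *
a=cv2.resize(get_image("scene")[130:260,190:320],None,fx=4,fy=4,interpolation=cv2.INTER_CUBIC)
cv2.imwrite("pics/near1.png",cv2.convertScaleAbs(a,alpha=1.3))
E
```

```text
time: 2.4
tool_pos: [0.4871, -0.0358, 0.0931]
orientation: [-3.139, 0.08, 0.009]
ft_force: [-0.1, -0.9, 0.2]
opening: 0.0006
2.4 [ 0.4871 -0.0358  0.0931] F [-0.13 -0.9   0.21] open 0.0006 yaw err deg -0.19
rocker [ 0.32 -0.12  1.71]
square [2.3  6.89 2.59]
bar [ 2.35 -7.11  2.6 ]
```

View pics/near1.png

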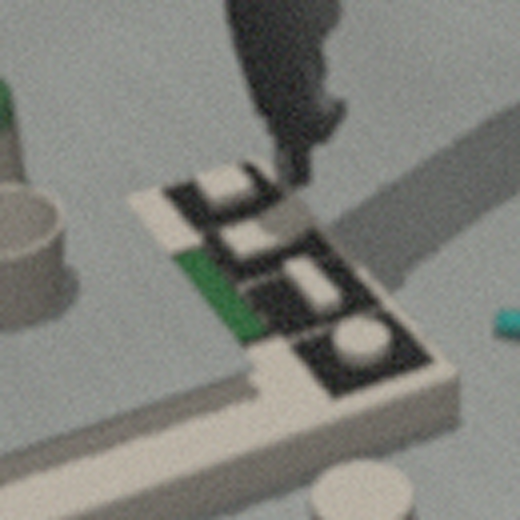

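The fingertip (293,185) hangs over the rocker's raised near half (~(287,215)). Pressing down.

```bash
python3 -m handwheel '{"hand":[0,0,0,0],"offset":[[0.3,-0.1,0.5],[0,0,0.5],[0,0,0.5],[0,0,0]],"yaw":[0,0,0,0]}';python3 -m handwheel '{"hand":[0,0,0],"offset":[[0,0,0.4],[0,0,0.3],[0,0,0]],"yaw":[0,0,0]}';python3 -m handwheel '{"hand":[0,0,0],"offset":[[0,0,0.2],[0,0,0.1],[0,0,0]],"yaw":[0,0,0]}'; python3 d.py
```

```text
time: 2.95
tool_pos: [0.4924, -0.0355, 0.0802]
orientation: [3.14, -0.085, -0.0]
ft_force: [0.4, 0.7, -0.2]
opening: -0.0002
time: 3.32
tool_pos: [0.4924, -0.0354, 0.0731]
orientation: [-3.14, 0.085, 0.001]
ft_force: [0.1, 0.2, 0.8]
opening: 0.0001
time: 3.7
tool_pos: [0.4927, -0.0353, 0.0703]
orientation: [-3.14, 0.085, -0.0]
ft_force: [-2.0, -0.0, 0.9]
opening: -0.0002
3.7 [ 0.4927 -0.0353  0.0703] F [-2.02 -0.    0.92] open -0.0002 yaw err deg -0.0
rocker [-0.24 -0.04 -0.57]
square [1.76 6.96 0.33]
bar [ 1.76 -7.04  0.33]
```

```bash
python3 -m handwheel '{"hand":[0,0,0],"offset":[[0,0,0.2],[0,0,0.1],[0,0,0]],"yaw":[0,0,0]}';python3 -m handwheel '{"hand":[0,0,0],"offset":[[0,0,0.2],[0,0,0],[0,0,0]],"yaw":[0,0,0]}'
```

```text
time: 4.08
tool_pos: [0.4925, -0.0354, 0.0671]
orientation: [-3.14, 0.085, 0.0]
ft_force: [-0.3, 0.1, 0.3]
opening: -0.0003
time: 4.45
tool_pos: [0.4928, -0.0354, 0.0652]
orientation: [-3.14, 0.085, -0.0]
ft_force: [-0.0, 1.0, -0.4]
opening: 0.0002
```

No contact force at 65 mm, so I'll look.

```bash
python3 - <<'E'
from h import *
p=pix("scene",[get_state()["tool_pos"]])[0]; print(p)
f=lambda n,s:cv2.resize(cv2.convertScaleAbs(get_image(n)[s],alpha=1.3),(400,400),interpolation=cv2.INTER_CUBIC)
cv2.imwrite("pics/near2.png",np.hstack([f("scene",np.s_[150:230,220:300]),f("top",np.s_[150:250,290:390])]))
E
```

```text
[261.12266493 185.02710093]
```

View pics/near2.png

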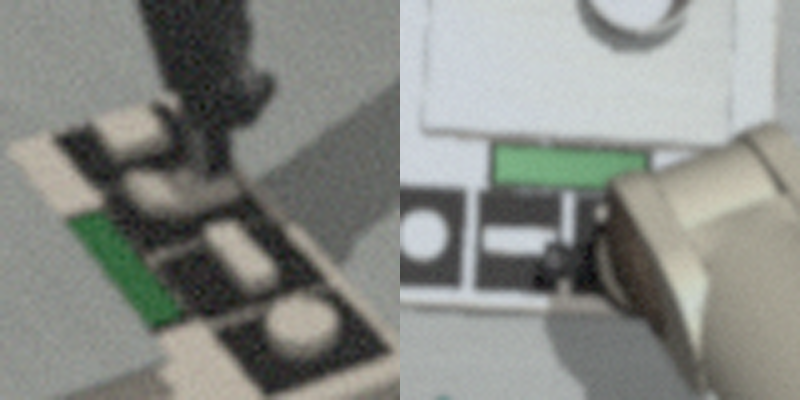

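The tip is on the rocker's near half, which seems to be tipping. Continuing until firm contact.

```bash
python3 -m handwheel '{"hand":[0,0,0],"offset":[[0,0,0.1],[0,0,0],[0,0,0]],"yaw":[0,0,0]}';python3 -m handwheel '{"hand":[0,0,0],"offset":[[0,0,0.1],[0,0,0],[0,0,0]],"yaw":[0,0,0]}'
```

```text
time: 4.92
tool_pos: [0.4928, -0.0354, 0.0644]
orientation: [3.14, -0.085, 0.0]
ft_force: [0.1, -0.0, 0.8]
opening: 0.0002
time: 5.3
tool_pos: [0.4928, -0.0354, 0.064]
orientation: [3.14, -0.085, 0.001]
ft_force: [-2.5, 0.4, 9.5]
opening: -0.0002
```

```bash
python3 -m handwheel '{"hand":[0,0,0],"offset":[[0,0,0.1],[0,0,0],[0,0,0]],"yaw":[0,0,0]}';python3 -m handwheel '{"hand":[0,0,0],"offset":[[0,0,0.1],[0,0,0],[0,0,0]],"yaw":[0,0,0]}'
```

```text
time: 5.68
tool_pos: [0.4929, -0.0354, 0.0638]
orientation: [3.139, -0.085, 0.001]
ft_force: [-5.3, 0.3, 18.4]
opening: 0.0001
time: 6.05
tool_pos: [0.4929, -0.0354, 0.0637]
orientation: [3.138, -0.085, 0.001]
ft_force: [-9.8, -0.8, 29.1]
opening: 0.0001
```

```bash
python3 -m handwheel '{"hand":[0,0,0,0,0,0,0],"offset":[[0,0,-1],[0,0,-5],[0,0,-5],[-4,0,0],[-4,0,0],[-4,0,0],[0,0,0]],"yaw":[0,0,0,0,0,0,0]}'
python3 d.py;python3 - <<'E'
from h import *
q=np.load("q.npy")
def f(n,x,y,dots=()):
    im=cv2.resize(cv2.convertScaleAbs(get_image(n)[y:y+80,x:x+80],alpha=1.3),(400,400),interpolation=cv2.INTER_CUBIC)
    return im
cv2.imwrite("pics/near3.png",np.hstack([f("scene",220,150),f("top",300,170)]))
E
```

```text
time: 6.92
tool_pos: [0.3695, -0.0293, 0.1707]
orientation: [3.138, -0.086, -0.004]
ft_force: [2.1, 0.6, 0.4]
opening: -0.0
6.925 [ 0.3695 -0.0293  0.1707] F [2.08 0.57 0.36] open -0.0 yaw err deg 0.04
rocker [12.11 -0.14  9.44]
square [14.12  6.85 10.35]
bar [14.11 -7.15 10.32]
```

View pics/near3.png

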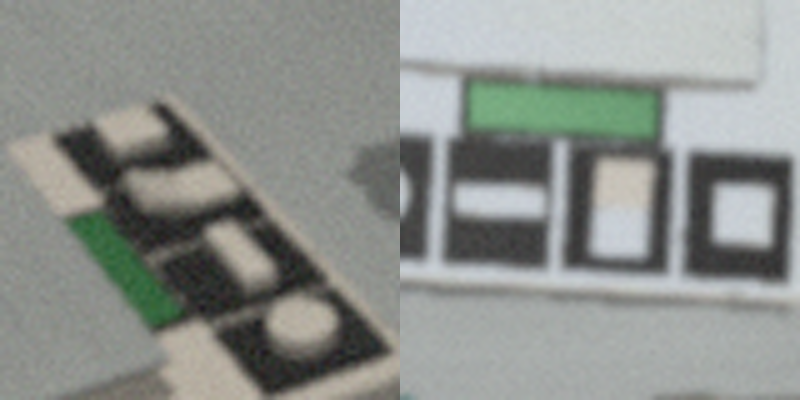

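The shading on the rocker has swapped: its far half is now the raised one (~(625,180) in the crop), and it met a firm 29 N stop, so it's tipped. Now the square key.

```bash
python3 -m handwheel '{"hand":[0,0,0,0,0,0],"offset":[[4.7,2.28,0],[4.7,2.28,0],[4.7,2.28,0],[0,0,4.5],[0,0,4.3],[0,0,0]],"yaw":[0,0,0,0,0,0]}';python3 d.py
```

```text
time: 7.78
tool_pos: [0.508, -0.1041, 0.08]
orientation: [-3.138, 0.085, 0.01]
ft_force: [-0.2, 0.2, 0.4]
opening: 0.0003
7.775 [ 0.508  -0.1041  0.08  ] F [-0.21  0.25  0.4 ] open 0.0003 yaw err deg -0.0
rocker [-2.14 -6.83  0.43]
square [-0.13  0.17  1.3 ]
bar [ -0.13 -13.83   1.33]
```

```bash
python3 -m handwheel '{"hand":[0,0,0,0],"offset":[[-0.1,0.15,0.5],[0,0,0.5],[0,0,0.4],[0,0,0]],"yaw":[0,0,0,0]}';python3 -m handwheel '{"hand":[0,0,0,0],"offset":[[0,0,0.3],[0,0,0.3],[0,0,0.2],[0,0,0]],"yaw":[0,0,0,0]}';python3 -m handwheel '{"hand":[0,0,0],"offset":[[0,0,0.2],[0,0,0],[0,0,0]],"yaw":[0,0,0]}'
```

```text
time: 8.28
tool_pos: [0.509, -0.1064, 0.0697]
orientation: [3.14, -0.085, 0.001]
ft_force: [-1.3, -0.2, 0.8]
opening: -0.0003
time: 8.78
tool_pos: [0.5091, -0.1063, 0.0613]
orientation: [-3.14, 0.085, -0.001]
ft_force: [0.1, -0.0, 1.3]
opening: 0.0001
time: 9.15
tool_pos: [0.5087, -0.1062, 0.0592]
orientation: [-3.14, 0.085, 0.0]
ft_force: [1.5, 0.8, 0.5]
opening: 0.0002
```

```bash
python3 -m handwheel '{"hand":[0,0,0],"offset":[[0,0,0.2],[0,0,0],[0,0,0]],"yaw":[0,0,0]}';python3 -m handwheel '{"hand":[0,0,0],"offset":[[0,0,0.2],[0,0,0],[0,0,0]],"yaw":[0,0,0]}';python3 -m handwheel '{"hand":[0,0,0],"offset":[[0,0,0.1],[0,0,0],[0,0,0]],"yaw":[0,0,0]}'
```

```text
time: 9.52
tool_pos: [0.5088, -0.1062, 0.0589]
orientation: [3.139, -0.085, -0.0]
ft_force: [-6.0, 0.4, 19.9]
opening: 0.0002
time: 9.9
tool_pos: [0.5089, -0.1063, 0.0587]
orientation: [3.138, -0.085, -0.0]
ft_force: [-11.5, 0.8, 38.5]
opening: -0.0003
time: 10.28
tool_pos: [0.509, -0.1063, 0.0586]
orientation: [3.137, -0.084, -0.0]
ft_force: [-14.9, 1.5, 47.4]
opening: -0.0
```

Firm stop at 58.7 mm, so the square key is home. Now I lift and check before going to the bar.

```bash
python3 -m handwheel '{"hand":[0,0,0,0,0,0,0],"offset":[[0,0,-1],[0,0,-4],[0,0,-4],[-4,-4,0],[-4,-4,0],[-4,-4,0],[0,0,0]],"yaw":[0,0,0,0,0,0,0]}'
python3 d.py;python3 - <<'E'
from h import *
q=np.load("q.npy")
im={"top":get_image("top"),"scene":get_image("scene")}
def f(n,x,y): return cv2.resize(cv2.convertScaleAbs(im[n][y:y+80,x:x+80],alpha=1.3),(400,400),interpolation=cv2.INTER_CUBIC)
cv2.imwrite("pics/near4.png",np.hstack([f("scene",220,150),f("top",300,170)]))
o=cv2.imread("pics/top0.png")
for n,d in dict(near=-.018,far=.018).items():
    u,v=pix("top",S(q,[-.11+d,-.035,.070]))[0].round().astype(int)
    print(n,(u,v),"before",o[v-1:v+2,u-2:u+3].mean((0,1)).round(),"now",im["top"][v-1:v+2,u-2:u+3].mean((0,1)).round())
E
```

```text
time: 11.15
tool_pos: [0.3918, 0.0222, 0.1438]
orientation: [3.139, -0.076, -0.005]
ft_force: [1.0, -1.0, 0.1]
opening: 0.0002
11.15 [0.3918 0.0222 0.1438] F [ 0.97 -1.04  0.05] open 0.0002 yaw err deg -0.32
rocker [10.13  5.2   6.76]
square [12.09 12.21  7.66]
bar [12.17 -1.79  7.64]
near (np.int64(344), np.int64(217)) before [139. 146. 149.] now [163. 158. 153.]
far (np.int64(344), np.int64(205)) before [160. 155. 150.] now [141. 149. 152.]
```

View pics/near4.png

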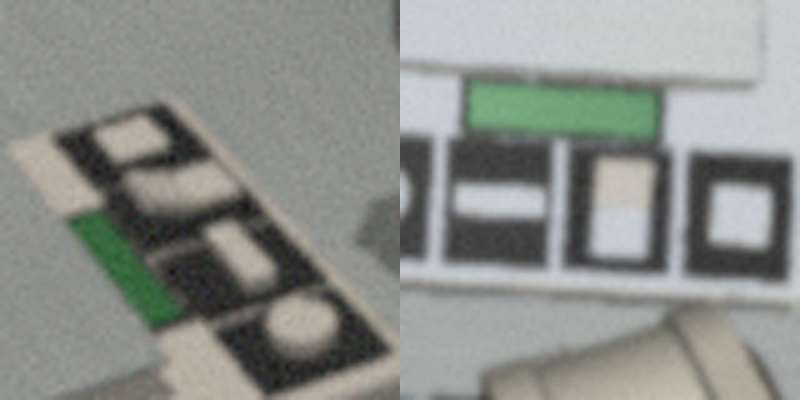

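The rocker colours have mirrored exactly and the square key is flush-low. Now the bar.

```bash
python3 -m handwheel '{"hand":[0,0,0,0,0,0],"offset":[[4.07,-0.6,0],[4.05,-0.6,0],[4.05,-0.6,0],[0,0,3],[0,0,3],[0,0,0]],"yaw":[-0.3,0,0,0,0,0]}';python3 d.py
```

```text
time: 12.0
tool_pos: [0.5166, 0.0304, 0.0818]
orientation: [3.14, -0.08, -0.009]
ft_force: [-0.4, -0.0, 0.3]
opening: -0.0006
12.0 [0.5166 0.0304 0.0818] F [-0.41 -0.01  0.33] open -0.0006 yaw err deg -0.18
rocker [-2.29  6.64  0.59]
square [-0.31 13.65  1.48]
bar [-0.26 -0.35  1.48]
```

```bash
python3 -m handwheel '{"hand":[0,0,0,0],"offset":[[-0.25,-0.35,0.5],[0,0,0.5],[0,0,0],[0,0,0]],"yaw":[0,0,0,0]}';python3 d.py;python3 -m handwheel '{"hand":[0,0,0,0,0,0],"offset":[[0,0,0.5],[0,0,0.5],[0,0,0.4],[0,0,0],[0,0,0],[0,0,0]],"yaw":[0,0,0,0,0,0]}'
```

```text
time: 12.5
tool_pos: [0.516, 0.0354, 0.0748]
orientation: [3.14, -0.077, 0.002]
ft_force: [0.2, 0.1, -0.4]
opening: 0.0001
12.5 [0.516  0.0354 0.0748] F [ 0.19  0.08 -0.45] open 0.0001 yaw err deg -0.29
rocker [-2.23  7.14 -0.12]
square [-0.27 14.15  0.79]
bar [-0.19  0.15  0.78]
time: 13.25
tool_pos: [0.516, 0.0354, 0.0606]
orientation: [3.141, -0.077, 0.001]
ft_force: [0.8, -0.4, 3.8]
opening: 0.0005
```

```bash
python3 -m handwheel '{"hand":[0,0,0],"offset":[[0,0,0.2],[0,0,0.15],[0,0,0]],"yaw":[0,0,0]}'; python3 -m handwheel '{"hand":[0,0,0,0,0,0,0,0],"offset":[[0,0,0],[0,0,0],[0,0,0],[0,0,0],[0,0,0],[0,0,0],[0,0,0],[0,0,0]],"yaw":[0,0,0,0,0,0,0,0]}'; python3 -m handwheel '{"hand":[0,0,0,0,0,0,0,0],"offset":[[0,0,-1],[0,0,-4],[0,0,-4],[-4,0,0],[-4,0,0],[-4,0,0],[0,0,0],[0,0,0]],"yaw":[0,0,0,0,0,0,0,0]}'
python3 - <<'E'
from h import *
im={"top":get_image("top"),"scene":get_image("scene")}
def f(n,x,y,w): return cv2.resize(cv2.convertScaleAbs(im[n][y:y+w,x:x+w],alpha=1.3),(400,400),interpolation=cv2.INTER_CUBIC)
cv2.imwrite("pics/end.png",np.hstack([f("scene",160,130,160),f("top",240,100,210)]))
E
```

```text
time: 13.62
tool_pos: [0.5161, 0.0354, 0.0587]
orientation: [3.139, -0.077, 0.001]
ft_force: [-5.9, -2.3, 24.7]
opening: 0.0001
time: 14.62
tool_pos: [0.5161, 0.0354, 0.0587]
orientation: [3.139, -0.077, 0.002]
ft_force: [-4.6, -2.7, 25.2]
opening: -0.0001
time: 15.62
tool_pos: [0.3962, 0.0413, 0.1469]
orientation: [-3.141, 0.077, -0.001]
ft_force: [1.1, -0.1, 0.5]
opening: -0.0002
```

View pics/end.png

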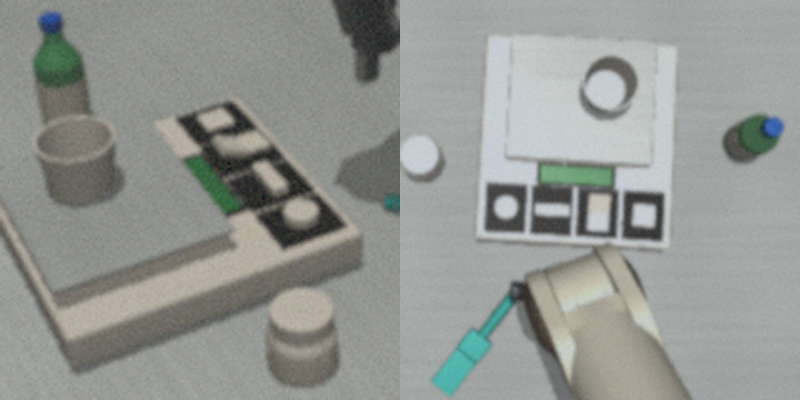

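The final view shows the rocker tipped, the square key down, the bar and round keys up, the tub, jar and bottle standing, and the arm clear.

```bash
python3 -c "
from cell import *
print(sign_off())"
```

```text
the job is handed in; nothing more can be done
None
```

I pressed all three controls in order with closed fingertips, then handed the job in at about 15.7 s. `sign_off` gave no verdict, and the joint values can't be read, so these checks come from forces, heights and pictures:

- **Rocker:** it stopped firmly at 29 N, and its light and dark halves swapped exactly in the top view. The stop came at a tool height of 64 mm, about 4 mm lower than the 68 mm given. I couldn't explain that difference.
- **Square key:** it stopped firmly at 58.7 mm (59 mm expected), and looked down in the picture taken afterwards.
- **Bar key:** I held it at 58.7 mm with 25 N for about 1.1 s, then let go. The last picture shows it back up.
- **Everything else:** the last picture shows the round key up and the arm clear. The tub, jar and bottle are standing and look unmoved. The brush was outside that crop, but the arm never went near it.

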